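# Set the pastry warmer and hold its lid open

### The job

Get the pastry warmer ready for loading: with its lid still shut, turn the dial on its control deck clockwise to the third mark (the one with three dots), so that it clicks in there. Then lift the hinged glazed lid to 40 degrees open and keep holding it there with the gripper: the program finishes while still holding, because the lid falls shut if let go. Leave everything else on the counter where it stands.

Things in the scene. Friction and masses are not known exactly. Their poses are not given: they have to be found in the camera images.
- warmer: Steel pastry warmer fixed to the counter, 260 mm deep (x), 385 wide (y), 115 high; front = its -x, facing the robot, turned up to 0.25 rad. Origin on the counter under the centre of the lidded well (y -135 to 135 mm). Flat control deck at y -250 to -135 mm, top 115 mm up. Dot marks are printed on it on the robot's side of the dial, 46 mm from its axis, one to four dots running clockwise from above.
- dial (a joint): Dial on the deck, rad, grows clockwise seen from above, stops at 0 and 1.5. Click positions: 0 = one dot, 0.5 = two, 1.0 = three, 1.5 = four; sprung detents pull it to the nearest (up to 0.09 N m). Starts at or between the first two. Black grip: upright bar 42 mm long, 14 thick, 32 tall, on a disc 44 mm wide, 8 tall, on a base 68 mm wide, 6 high. Axis at warmer x -55, y -192.5 mm.
- dial_grip (a point): Point on the dial's vertical axis at the height to grip, 152 mm above the counter, 7 mm below the bar's top. Its x axis lies along the grip bar and turns with it; a white line on top marks the pointing end of the bar, which is its -x. At dial value 0 its x is turned +0.75 rad about z from the warmer's x; at 1.0 it is turned -0.25 rad.
- lid (a joint): Lid angle, rad: 0 shut (level), grows as the front edge rises, stop at 1.4; 40 degrees = 0.698. Nearly free hinge: the lid falls shut from any angle when let go. Starts shut. Lid 250 mm deep, 270 wide, 12 thick, steel frame and clear pane, 0.4 to 0.8 kg.
- lid_handle (a point): Middle of the lid's handle: a round dark bar, 12 mm thick, 130 long, level along the warmer's y near the lid's front edge, on two end posts, axis 40 mm above the lid's top. Frame turns with the lid: x towards the hinge, y along the bar, z out of the lid. Shut, it is 167 mm above the counter, at warmer x -107, y 0 mm. The round bar can turn between the fingers.
- lid_hinge (a point): Middle of the hinge line, along the warmer's far edge (warmer x 125, y 0, 115 mm above the counter); y axis along the hinge. The handle is 232 mm in front of it and 52 mm above it when the lid is shut.
- shaker: Bystander: glass jar with steel cap, 46 mm across, 75 mm tall, standing on the control deck behind the dial (about 125 mm from the dial's axis). Origin at its underside.
- jam_jar: Bystander: amber glass jar, 46 mm across, 60 mm tall, standing in front of the warmer. Origin at its underside.
- cup: Bystander: white cup, 76 mm across, 85 mm tall, left of the warmer. Origin at its underside.
- bowl: Bystander: white bowl, 110 mm across, 50 mm tall, left of the warmer. Origin at its underside.
- spatula: Bystander: spatula with a wooden handle, about 250 mm long, lying right of the warmer.
- ring_cake: Bystander: ring-shaped cake on a black disc 124 mm across, 40 mm tall, in front of the warmer. Origin at its underside.

How it is judged:
On the way, in this order (a step that is already met when the one before it is completed fails the run):
1. the dial rests at the three-dot mark while the lid is still shut (value of joint dial between 0.85 and 1.15 rad and velocity of joint dial between -0.1 and 0.1 rad/s and value of joint lid below 0.05 rad), for 0.3 s.
2. the gripper holds the lid open at 40 degrees (value of joint dial between 0.85 and 1.15 rad and value of joint lid between 0.593 and 0.803 rad and contact force between the fingers and lid above 0.5 N), for 0.5 s.
At the end, for the whole second after the job is handed in: At the end and through the following second: the dial is within 0.15 rad of the three-dot mark, the lid stands open at 40 degrees within 6 degrees, still, and it is the gripper's fingers that carry it (contact force above 0.5 N). No bystander has been moved by more than 30 mm (all of step 2 and velocity of joint lid between -0.05 and 0.05 rad/s); the arm keeps its last pose, push and grip.
It fails at once if a bystander is moved by more than 30 mm (distance of any of shaker, jam_jar, cup, bowl, spatula, ring_cake from where it was at the start of the episode above 0.03 m).
It also fails if it takes over 48 s, if anything falls off the work surface, if the arm or the gripper's body presses on something with over 40 N, if the wrist force passes 120 N, or if a joint passes its speed limit or range.

### The arm

A 7-joint arm with a two-finger parallel gripper is mounted at the origin on the work surface. World frame = base frame: x ahead of the robot, y to its left, z up, the work surface at z = 0. Lengths are in m, angles in rad, forces in N, time in s.
With the tool pointing down it reaches from about 0.425 to 0.925 m from the base axis. Payload 6.8 kg.
Tool frame: the origin (TCP) lies between the finger pads; the fingertips stand 14 mm ahead of it and the grasp point (between the pads) lies 5 mm behind it; z points along the fingers, y is the direction in which the jaws open and shut (so a half turn about z gives the same grasp; the last joint's range is limited). The gripper opens to 85 mm and grips with 20 to 120 N. Pads are 22 mm wide; open, the fingers measure 114 mm over their backs; the gripper's body (76 mm by 85 mm) begins 54 mm behind the grasp point. The pads swing forward as they close: fully open they stand 13 mm farther back than shut.
Start: joints at [-1.293, 0.477, 0.022, 1.555, -0.011, 1.109, -0.083], TCP at [0.254, 0.625, 0.245] pointing down, gripper open.
Joint ranges: [-2.96, 2.96], [-0.34, 2.1], [-1.41, 1.46], [0.24, 2.44], [-1.37, 4.51], [0.17, 1.92], [-2.96, 2.96]. Speed limits (rad/s): [2.39, 2.39, 3.14, 3.14, 3.14, 3.14, 3.14].

### API

Orientations are given as a unit quaternion [w, x, y, z].
In Python, from station import bot gives the robot as it stands.
- The arm moves only by the shell command python3 -m crank 'ROWS' [FORCE]. ROWS is JSON, a list of rows, each a list of 3 entries, a list of its own where there are three numbers: the shift along the tool's x, y, z in m, then the turn, a rotation vector about the tool's x, y, z in degrees, then the finger opening in m, from 0 to 0.0854. A call has 1 to 10 rows; each row shifts and turns the commanded pose from where the row before left it, along the tool's axes as they then stand; what a row does not reach is not made up. A row lasts 1/8 s, in which the tool goes at most 62.5 mm and 10.7 degrees, less where a joint would pass 70% of its speed; a pose out of reach is approached as far as the arm can. A call is refused whole if a number of a shift passes 0.0625 or a number of a turn 10.7, either way. A call with a gripper value outside its range is refused whole. The fingers move at their own pace and stop on an object; FORCE is the grip in N (left out, the last holds). Time passes only in rows, so rows that do not move let the fingers close. It gives the time, the measured TCP pose, the force and the opening at its end, in the units of the state.
- bot.get_obs(): the state, without advancing time (a new reading comes with each control period).
- bot.read_camera(name): name is "scene" or "top" or "wrist"; returns (picture, depth): 384x512x3 uint8, red, green, blue; 384x512 float32, m along the optical axis (not along the pixel's ray), 0 where there is no reading.
- bot.calibration(name): a dict with "fx", "fy", "cx", "cy" (pixels), "extrinsics" (4x4, takes a point from camera to world coordinates). Camera axes: x right, y down, z forward; pixel columns grow to the right and rows downward; lengths in m; the calibration is good to about 2 mm. A picture is of the moment at which its call begins: read the wrist's pose just before it. calibration takes no time and is no camera call; for the wrist camera it gives the pose at the moment of the call.
- bot.hand_in(): hands the job in, once; it reports no verdict.
The state is a dict: "t": time; "q": joint angles; "joint_vel": joint speeds; "joint_torque": joint torques, N m; "eef_pos": TCP position; "tool_rot": TCP orientation; "contact_force": force on the tool from outside, world axes, zero at the start; "torque": the same for the moment, N m; "gripper_width": opening from 0.0 (shut) to 1.0 (fully open).
Only numpy, scipy, OpenCV 4.12 (cv2) and the standard library are available. Lean on these libraries where they do the work, as an engineer would, in place of code of your own. Each camera call takes 0.05 s, during which the arm holds its last target.

## Working session

There is one attempt and no reset: what is moved stays moved. The work goes in short steps, Python scripts to look and compute and a shell command to move; the robot and the scene stay as the last step left them, time stands still between calls to the robot, and variables do not carry over. Pictures are saved under pics/ and viewed, and the job is handed in when it is done.

```bash
ls; mkdir -p pics; python3 - <<'E'
from station import bot
import cv2,numpy as np
print(bot.get_obs())
for n in ["scene","top"]:
    p,d=bot.read_camera(n); cv2.imwrite(f"pics/{n}0.png",p[:,:,::-1]); np.save(f"pics/{n}0.npy",d)
    c=bot.calibration(n); print(n,{k:np.round(v,4).tolist() for k,v in c.items()})
E
```

```text
pics
{'t': 0.0, 'q': array([-1.293085  ,  0.47779376,  0.02228446,  1.55643714, -0.01152663,
        1.10929283, -0.08309765]), 'joint_vel': array([ 0.00122794, -0.00053546,  0.00183125,  0.00072997, -0.00079651,
        0.00139866,  0.00096349]), 'joint_torque': array([-7.89733258e-04, -5.96428657e+01,  1.60774883e+00, -2.81208497e+01,
        1.24125404e-02,  8.97985505e-03,  2.85627607e-05]), 'eef_pos': array([0.25377216, 0.62487558, 0.2443349 ]), 'tool_rot': array([-1.31217351e-04,  1.91681296e-01,  9.81456808e-01, -8.92728017e-04]), 'contact_force': array([-0.0809352 ,  0.88128152,  0.57963583]), 'torque': array([ 0.04595577,  0.01906075, -0.02392289]), 'gripper_width': 0.9990918695196197}
scene {'fx': 349.863, 'fy': 349.863, 'cx': 260.514, 'cy': 191.0092, 'extrinsics': [[0.7546, 0.5535, -0.3525, 0.8752], [0.6562, -0.636, 0.4061, -0.3751], [0.0007, -0.5377, -0.8431, 0.9139], [0.0, 0.0, 0.0, 1.0]]}
top {'fx': 485.2922, 'fy': 485.2922, 'cx': 256.3245, 'cy': 195.1473, 'extrinsics': [[-0.0405, -0.9771, 0.2089, 0.3201], [-0.9992, 0.0386, -0.0132, 0.0412], [0.0048, -0.2092, -0.9779, 1.1754], [0.0, 0.0, 0.0, 1.0]]}
```

View pics/scene0.png

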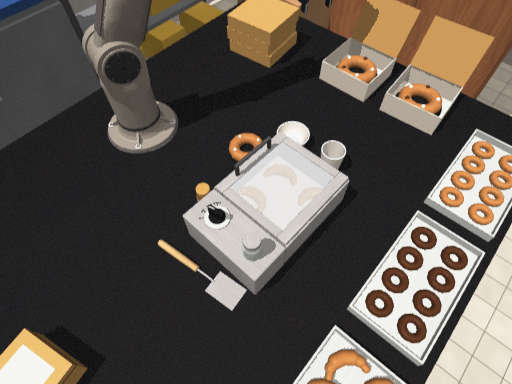

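View pics/top0.png

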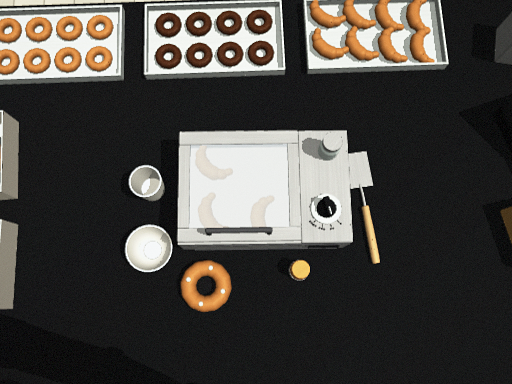

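```bash
python3 - <<'E'
import cv2
p=cv2.imread("pics/top0.png")
cv2.imwrite("pics/dial_c.png",cv2.resize(p[180:245,290:360],None,fx=8,fy=8,interpolation=cv2.INTER_CUBIC))
cv2.imwrite("pics/w_c.png",cv2.resize(p[120:260,165:365],None,fx=4,fy=4,interpolation=cv2.INTER_CUBIC))
E
```

```text
(no output)
```

View pics/dial_c.png

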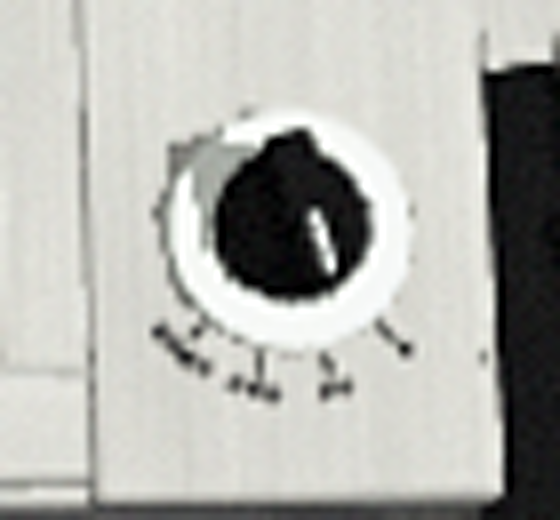

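View pics/w_c.png

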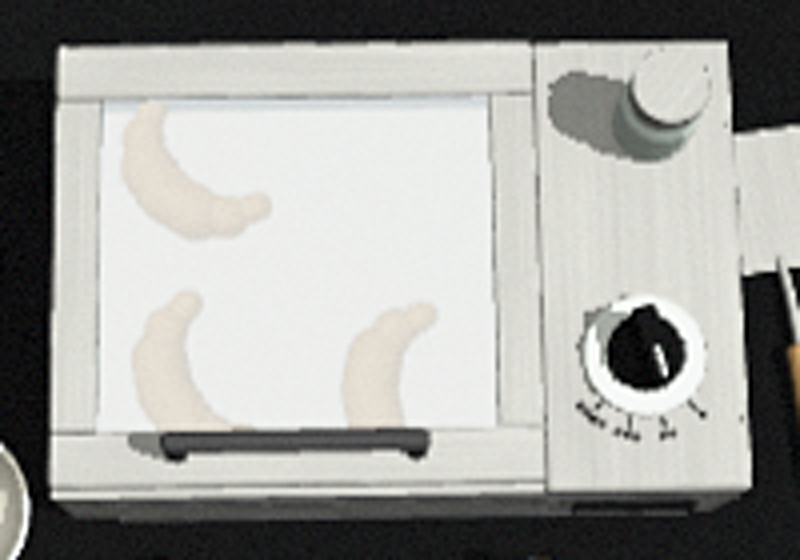

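```bash
cat > h.py <<'E'
import numpy as np
from station import bot
def ray(n,u,v,z):
    c=bot.calibration(n);E=np.array(c["extrinsics"])
    r=E[:3,:3]@np.array([(u-c["cx"])/c["fx"],(v-c["cy"])/c["fy"],1]);o=E[:3,3]
    return o+r*(z-o[2])/r[2]
def proj(c,P):
    E=np.array(c["extrinsics"]);p=E[:3,:3].T@(np.array(P)-E[:3,3])
    return np.array([p[0]/p[2]*c["fx"]+c["cx"],p[1]/p[2]*c["fy"]+c["cy"]])
E
python3 - <<'E'
from h import *
import numpy as np
def w(x,y,z): 
    return ray("top",x/4+165,y/4+120,z)
def dd(x,y,z): return ray("top",x/8+290,y/8+180,z)
P={'deckBR':(w(727,41,.115),(.130,-.250)),'deckFR':(w(750,487,.115),(-.130,-.250)),
'lidBL':(w(58,46,.127),(.125,.135)),'lidFL':(w(50,492,.127),(-.125,.135)),
'hL':(w(173,445,.167),(-.107,.062)),'hR':(w(420,442,.167),(-.107,-.062)),
'dialdisc':(dd(293,222,.129),(-.055,-.1925)),'base':(dd(290,230,.121),(-.055,-.1925))}
for k,(a,b) in P.items(): print(k,a.round(4),b)
A=np.array([v[0][:2] for v in P.values()]);B=np.array([v[1] for v in P.values()])
a0=A.mean(0);b0=B.mean(0);H=(B-b0).T@(A-a0);th=np.arctan2(H[0,1]-H[1,0],H[0,0]+H[1,1])
R=np.array([[np.cos(th),-np.sin(th)],[np.sin(th),np.cos(th)]])
t=a0-R@b0
print(th,t);print((A-(B@R.T+t)).round(4))
l=dd(315,210,.159);m=dd(333,270,.159);print(l,m)
v=l-m;print("bar ang",np.arctan2(v[1],v[0])-th,"dial",.75-(np.arctan2(v[1],v[0])-th))
d,=[R@np.array([-.055,-.1925])+t];print("dial",d,"handle",R@np.array([-.107,0])+t,"hinge",R@np.array([.125,0])+t)
o=bot.get_obs();print(o['t'])
c=bot.calibration('wrist');print(c)
from scipy.spatial.transform import Rotation as Ro
Rt=Ro.from_quat(np.roll(o['tool_rot'],-1)).as_matrix();print(Rt.round(3))
E
```

```text
deckBR [ 0.6911 -0.1873  0.115 ] (0.13, -0.25)
deckFR [ 0.4339 -0.1794  0.115 ] (-0.13, -0.25)
lidBL [0.6986 0.1955 0.127 ] (0.125, 0.135)
lidFL [0.4451 0.2017 0.127 ] (-0.125, 0.135)
hL [0.4623 0.1312 0.167 ] (-0.107, 0.062)
hR [0.4588 0.0021 0.167 ] (-0.107, -0.062)
dialdisc [ 0.5093 -0.1259  0.129 ] (-0.055, -0.1925)
base [ 0.5085 -0.1262  0.121 ] (-0.055, -0.1925)
-0.024210679697473574 [0.56829767 0.06483325]
[[-0.0011  0.001 ]
 [ 0.0016  0.0025]
 [ 0.0021 -0.0013]
 [-0.0015 -0.0012]
 [-0.0005  0.0018]
 [-0.001  -0.0033]
 [ 0.0006  0.0004]
 [-0.0001  0.0001]]
[ 0.50685979 -0.12717196  0.159     ] [ 0.49047769 -0.13078691  0.159     ]
bar ang 0.2413949876882285 dial 0.5086050123117715
dial [ 0.50865369 -0.12627888] handle [0.46132903 0.06742354] hinge [0.69326104 0.06180721]
0.1
{'fx': 284.0381877135079, 'fy': 284.0381877135079, 'cx': 253.1159703921295, 'cy': 184.82973700083738, 'extrinsics': array([[ 0.37657556,  0.89337739,  0.2450871 ,  0.19233044],
       [ 0.92638341, -0.3625425 , -0.10186614,  0.65059223],
       [-0.00215041,  0.26540492, -0.96413464,  0.37271979],
       [ 0.        ,  0.        ,  0.        ,  1.        ]])}
[[-0.926  0.376 -0.   ]
 [ 0.376  0.926 -0.001]
 [-0.    -0.002 -1.   ]]
```

```bash
python3 -m crank '[[[-0.04,-0.046,0],[0,0,0],0.0854],[[-0.04,-0.046,0],[0,0,0],0.0854],[[-0.04,-0.046,0],[0,0,0],0.0854],[[-0.04,-0.046,0],[0,0,0],0.0854],[[-0.04,-0.046,0],[0,0,0],0.0854],[[-0.04,-0.046,0],[0,0,0],0.0854],[[-0.04,-0.046,0],[0,0,0],0.0854],[[-0.04,-0.046,0],[0,0,0],0.0854],[[-0.04,-0.046,0],[0,0,0],0.0854],[[-0.04,-0.046,0],[0,0,0],0.0854]]' 40
python3 -m crank '[[[-0.04,-0.046,0],[0,0,0],0.0854],[[-0.04,-0.046,0],[0,0,0],0.0854],[[-0.0386,-0.048,0],[0,0,0],0.0854],[[0,0,0],[0,0,-8.6],0.0854],[[0,0,0],[0,0,-8.6],0.0854],[[0,0,0],[0,0,-8.6],0.0854],[[0,0,0],[0,0,-8.6],0.0854],[[0,0,0],[0,0,0],0.0854],[[0,0,0],[0,0,0],0.0854]]'
cat >> h.py <<'E'
from scipy.spatial.transform import Rotation as Ro
def tool():
    o=bot.get_obs();return o,Ro.from_quat(np.roll(o['tool_rot'],-1)).as_matrix()
def delta(P):
    o,R=tool();return R.T@(np.array(P)-o['eef_pos'])
E
python3 - <<'E'
from h import *
import cv2
o,R=tool();print(o['t'],o['q'].round(3),o['eef_pos'],R.round(3),np.degrees(np.arctan2(R[1,1],R[0,1])))
c=bot.calibration("wrist");p,d=bot.read_camera("wrist");cv2.imwrite("pics/w1.png",p[:,:,::-1])
np.save("pics/w1.npy",c["extrinsics"])
print(proj(c,[.5087,-.1263,.159]))
E
```

```text
t: 1.35
eef_pos: [0.4517, 0.0468, 0.2454]
tool_rot: [0.0, 0.192, 0.981, 0.0]
contact_force: [0.6, 0.7, -0.1]
gripper_width: 1.0
t: 2.48
eef_pos: [0.5085, -0.1256, 0.2451]
tool_rot: [-0.0, -0.106, 0.994, 0.0]
contact_force: [-0.6, -0.0, -0.7]
gripper_width: 1.003
2.475 [-0.22   0.235  0.405  1.937 -0.11   0.992  2.018] [ 0.50854031 -0.12564888  0.24513785] [[-0.978 -0.21  -0.   ]
 [-0.21   0.978  0.   ]
 [ 0.     0.    -1.   ]] 102.12648299484162
[252.29796496 194.07086513]
```

View pics/w1.png

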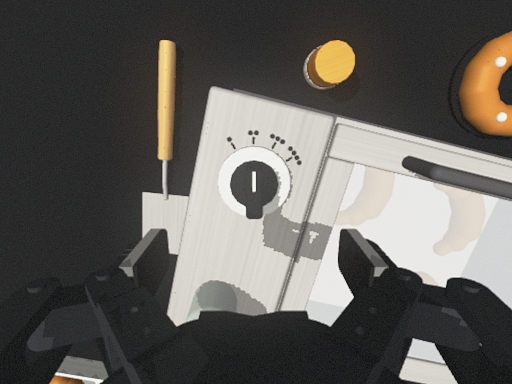

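```bash
python3 - <<'E'
from h import *
import cv2
p=cv2.imread("pics/w1.png");cv2.imwrite("pics/w1c.png",cv2.resize(p[120:230,205:305],None,fx=5,fy=5,interpolation=cv2.INTER_CUBIC))
c=bot.calibration("wrist")
a=.217
for z in(.115,.121,.129,.159):print(z,proj(c,[.5087,-.1263,z]))
E
```

```text
0.115 [252.42561398 180.12774978]
0.121 [252.40913985 181.75221083]
0.129 [252.38600392 184.03357169]
0.159 [252.28507852 193.98550127]
```

View pics/w1c.png

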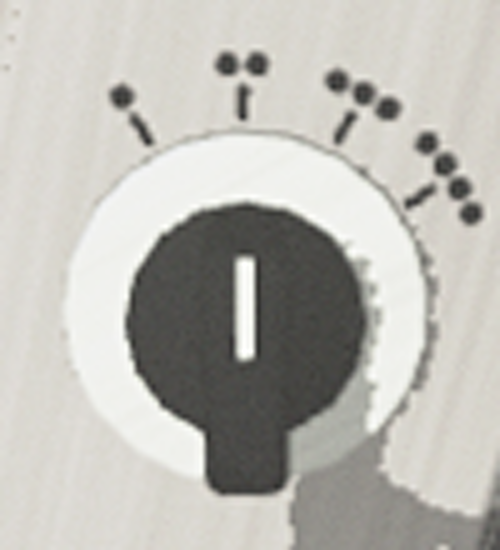

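```bash
python3 -m crank '[[[0,0.0005,0.025],[0,0,0],0.0854],[[0,0,0.025],[0,0,0],0.05],[[0,0,0.025],[0,0,0],0.04],[[0,0,0.02],[0,0,0],0.03],[[0,0,0],[0,0,0],0.03],[[0,0,0],[0,0,0],0.025],[[0,0,0],[0,0,0],0.02],[[0,0,0],[0,0,0],0.02]]' 40
python3 - <<'E'
from h import *
import cv2
o,R=tool();print(o['t'],o['eef_pos'],np.degrees(np.arctan2(R[1,1],R[0,1])),o['contact_force'])
p,d=bot.read_camera("wrist");cv2.imwrite("pics/w2.png",p[:,:,::-1])
E
```

```text
t: 3.52
eef_pos: [0.509, -0.1252, 0.151]
tool_rot: [0.001, -0.107, 0.994, -0.0]
contact_force: [-0.1, -0.3, 0.2]
gripper_width: 0.237
3.525 [ 0.50902164 -0.1252168   0.15098064] 102.28623404570766 [-0.07949203 -0.2976743   0.23407782]
```

View pics/w2.png

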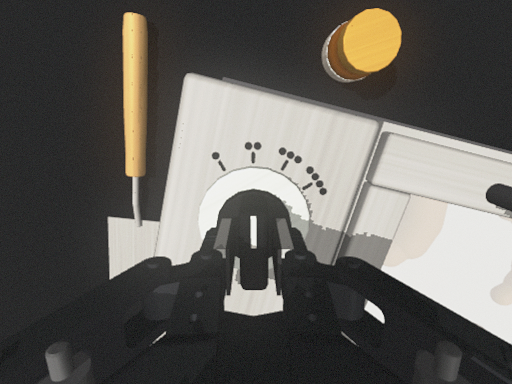

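```bash
python3 -m crank '[[[0,0,0],[0,0,0],0.01],[[0,0,0],[0,0,0],0.005],[[0,0,0],[0,0,0],0.005],[[0,0,0],[0,0,0],0.005]]' 40
python3 -m crank '[[[0,0,0],[0,0,5],0.005],[[0,0,0],[0,0,5],0.005],[[0,0,0],[0,0,5],0.005],[[0,0,0],[0,0,5],0.005],[[0,0,0],[0,0,5],0.005],[[0,0,0],[0,0,3.5],0.005],[[0,0,0],[0,0,0],0.005],[[0,0,0],[0,0,0],0.005]]'
python3 - <<'E'
from h import *
import cv2
o,R=tool();print(o['t'],o['eef_pos'],np.degrees(np.arctan2(R[1,1],R[0,1])),o['contact_force'],o['torque'])
p,d=bot.read_camera("wrist");cv2.imwrite("pics/w3.png",p[:,:,::-1])
E
```

```text
t: 4.08
eef_pos: [0.5088, -0.1252, 0.1508]
tool_rot: [0.0, -0.107, 0.994, 0.0]
contact_force: [-1.9, 0.3, 6.7]
gripper_width: 0.158
t: 5.08
eef_pos: [0.5088, -0.1251, 0.1508]
tool_rot: [0.0, 0.141, 0.99, 0.0]
contact_force: [-1.4, 1.1, 5.8]
gripper_width: 0.149
5.075 [ 0.50884805 -0.12507847  0.15080048] 73.79842296956055 [-1.42643224  1.12386021  5.76715983] [ 0.15923184  0.37703805 -0.01499689]
```

View pics/w3.png

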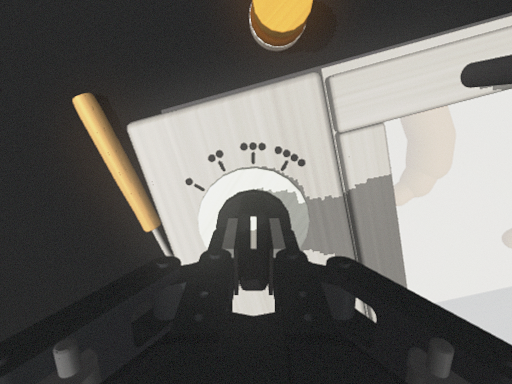

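The white line (253,230) now points at the three-dot mark (253,147). Releasing, rising and checking.

```bash
python3 -m crank '[[[0,0,0],[0,0,0],0.035],[[0,0,0],[0,0,0],0.035],[[0,0,0],[0,0,0],0.035],[[0,0,-0.025],[0,0,0],0.04],[[0,0,-0.03],[0,0,0],0.06],[[0,0,-0.04],[0,0,0],0.06],[[0,0,0],[0,0,0],0.06]]' 40
python3 - <<'E'
from h import *
import cv2
o,R=tool();print(o['t'],o['q'].round(2),o['eef_pos'],np.degrees(np.arctan2(R[1,1],R[0,1])),o['contact_force'],o['torque'])
p,d=bot.read_camera("wrist");cv2.imwrite("pics/w4.png",p[:,:,::-1])
print(delta([.4613,.0674,.245]))
E
```

```text
t: 6.0
eef_pos: [0.5104, -0.1257, 0.2481]
tool_rot: [0.003, 0.141, 0.99, 0.0]
contact_force: [-0.5, -0.3, -0.1]
gripper_width: 0.703
6.0 [-0.34  0.24  0.55  1.94 -0.15  0.99  1.57] [ 0.5103988  -0.1256886   0.24807109] 73.78618953941444 [-0.48078105 -0.34889906 -0.08547982] [0.00200105 0.01026161 0.04848677]
[0.09986928 0.1716275  0.00124527]
```

View pics/w4.png

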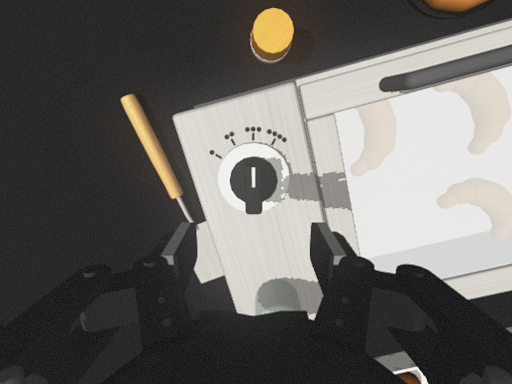

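```bash
python3 -m crank '[[[0.025,0.043,0],[0,0,0],0.06],[[0.025,0.043,0],[0,0,0],0.06],[[0.025,0.043,0],[0,0,0],0.06],[[0.025,0.043,0],[0,0,0],0.06]]' 40
python3 -m crank '[[[0,0,0],[0,0,9.4],0.06],[[0,0,0],[0,0,9.4],0.06],[[0,0,0],[0,0,9.4],0.06],[[0,0,0],[0,0,9.4],0.06],[[0,0,0],[0,0,9.4],0.06],[[0,0,0],[0,0,9.4],0.06],[[0,0,0],[0,0,9.4],0.06],[[0,0,0],[0,0,9.4],0.06],[[0,0,0],[0,0,0],0.06],[[0,0,0],[0,0,0],0.06]]'
python3 - <<'E'
from h import *
import cv2
o,R=tool();print(o['t'],o['q'].round(2),o['eef_pos'],R.round(3),np.degrees(np.arctan2(R[1,1],R[0,1])))
c=bot.calibration("wrist")
p,d=bot.read_camera("wrist");cv2.imwrite("pics/w5.png",p[:,:,::-1])
print(delta([.4613,.0674,.162]))
for y in(-.065,0,.065):print(proj(c,[.4613+.024*y,.0674+y,.167]))
E
```

```text
t: 6.55
eef_pos: [0.4592, 0.0693, 0.2442]
tool_rot: [-0.001, 0.141, 0.99, -0.0]
contact_force: [1.1, 0.2, -0.4]
gripper_width: 0.703
t: 7.8
eef_pos: [0.4602, 0.0679, 0.2447]
tool_rot: [-0.0, 0.715, 0.7, -0.001]
contact_force: [-0.5, -0.6, 0.5]
gripper_width: 0.706
7.8 [-0.78  0.13  0.55  2.07 -0.08  0.97 -0.21] [0.46017201 0.06786604 0.24470764] [[ 0.021  1.    -0.001]
 [ 1.    -0.021 -0.   ]
 [-0.    -0.001 -1.   ]] -1.2241413927870672
[-0.00041442  0.00107811  0.08288186]
[253.72146431 273.75235033]
[253.97053938 198.69053455]
[254.26291334 110.58007195]
```

View pics/w5.png

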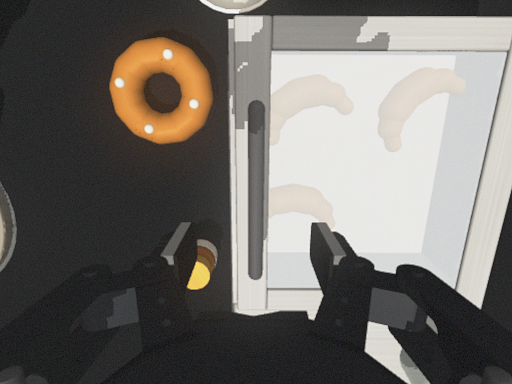

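The handle bar runs from (256,102) to (256,279), within 2 px (1.5 mm) of prediction. Descending and closing on it.

```bash
python3 -m crank '[[[0,0.002,0.02],[0,0,0],0.06],[[0,0,0.025],[0,0,0],0.05],[[0,0,0.025],[0,0,0],0.04],[[0,0,0.0125],[0,0,0],0.03],[[0,0,0],[0,0,0],0.02],[[0,0,0],[0,0,0],0.02],[[0,0,0],[0,0,0],0.02]]' 40
python3 - <<'E'
from h import *
import cv2
o,R=tool();print(o['t'],o['eef_pos'],o['contact_force'])
p,d=bot.read_camera("wrist");cv2.imwrite("pics/w6.png",p[:,:,::-1])
E
```

```text
t: 8.72
eef_pos: [0.4631, 0.068, 0.1636]
tool_rot: [0.0, 0.716, 0.698, 0.001]
contact_force: [0.2, -0.3, -0.0]
gripper_width: 0.237
8.725 [0.46314769 0.06803093 0.16359646] [ 0.24392474 -0.27857927 -0.04068753]
```

View pics/w6.png

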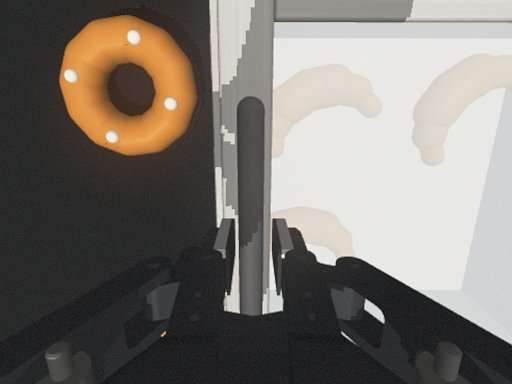

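```bash
python3 -m crank '[[[0,0,0],[0,0,0],0.005],[[0,0,0],[0,0,0],0.003],[[0,0,0],[0,0,0],0.003],[[0,0,0],[0,0,0],0.003]]' 50
python3 -m crank '[[[0,0.0027,-0.010],[0,0,0],0.003],[[0,0.0027,-0.010],[0,0,0],0.003],[[0,0.0036,-0.0097],[0,0,0],0.003],[[0,0.0036,-0.0097],[0,0,0],0.003],[[0,0,0],[0,0,0],0.003]]'
python3 - <<'E'
from h import *
import cv2
o,R=tool();print(o['t'],o['eef_pos'],o['contact_force'],o['torque'])
p,d=bot.read_camera("wrist");cv2.imwrite("pics/w7.png",p[:,:,::-1])
E
```

```text
t: 9.28
eef_pos: [0.4619, 0.068, 0.1634]
tool_rot: [-0.001, 0.716, 0.698, -0.0]
contact_force: [-4.2, 0.2, 8.7]
gripper_width: 0.121
t: 9.9
eef_pos: [0.474, 0.0677, 0.2027]
tool_rot: [-0.001, 0.716, 0.698, -0.001]
contact_force: [-6.2, 1.6, -1.3]
gripper_width: 0.115
9.9 [0.4740038  0.0677085  0.20267419] [-6.19068307  1.55141968 -1.34348259] [ 0.37568448  1.42726998 -0.02778562]
```

View pics/w7.png

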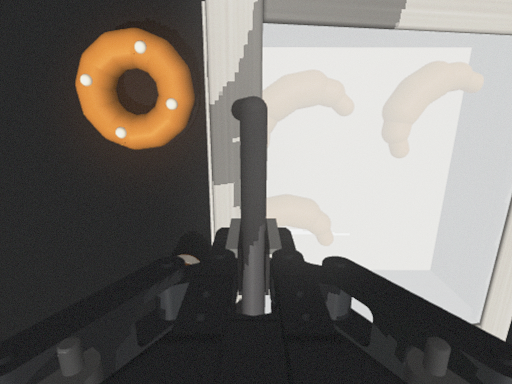

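The bar (253,240) is held between the fingers and the lid is lifting, with small forces. Continuing along the arc.

```bash
python3 -m crank '[[[0,0.0044,-0.0094],[0,0,0],0.003],[[0,0.0044,-0.0094],[0,0,0],0.003],[[0,0.0052,-0.009],[0,0,0],0.003],[[0,0.0052,-0.009],[0,0,0],0.003],[[0,0.006,-0.0085],[0,0,0],0.003],[[0,0.006,-0.0085],[0,0,0],0.003],[[0,0,0],[0,0,0],0.003]]'
python3 -m crank '[[[0,0.0067,-0.0079],[0,0,0],0.003],[[0,0.0067,-0.0079],[0,0,0],0.003],[[0,0.0073,-0.0074],[0,0,0],0.003],[[0,0.0073,-0.0074],[0,0,0],0.003],[[0,0.008,-0.0067],[0,0,0],0.003],[[0,0.008,-0.0067],[0,0,0],0.003],[[0,0,0],[0,0,0],0.003],[[0,0,0],[0,0,0],0.003],[[0,0,0],[0,0,0],0.003],[[0,0,0],[0,0,0],0.003]]'
cat > chk.py <<'E'
from h import *
import cv2,sys
n=sys.argv[1]
o,R=tool();print(o['t'],o['eef_pos'],o['contact_force'],o['torque'],o['gripper_width'])
g=o['eef_pos']-.005*R[:,2]
x=.6937-g[0];z=g[2]-.115;print("lid deg",np.degrees(np.arctan2(z,x)-np.arctan2(.052,.232)),"rad",np.hypot(x,z))
for k in("wrist","scene","top"):
    p,d=bot.read_camera(k);cv2.imwrite(f"pics/{k}{n}.png",p[:,:,::-1]);np.save(f"pics/{k}{n}.npy",d)
E
python3 chk.py 8; cat pics/x 2>/dev/null
```

```text
t: 10.82
eef_pos: [0.5041, 0.0669, 0.2568]
tool_rot: [-0.002, 0.716, 0.698, -0.002]
contact_force: [-13.8, 1.3, 5.3]
gripper_width: 0.117
t: 12.08
eef_pos: [0.5477, 0.0659, 0.3024]
tool_rot: [-0.003, 0.716, 0.698, -0.001]
contact_force: [-20.5, 1.7, 18.2]
gripper_width: 0.123
12.075 [0.54768593 0.06586597 0.30237834] [-20.45484811   1.71683146  18.17235134] [0.26354646 4.50827684 0.00745131] 0.12266743808769252
lid deg 40.17419787623951 rad 0.24149622053712885
```

View pics/wrist8.png

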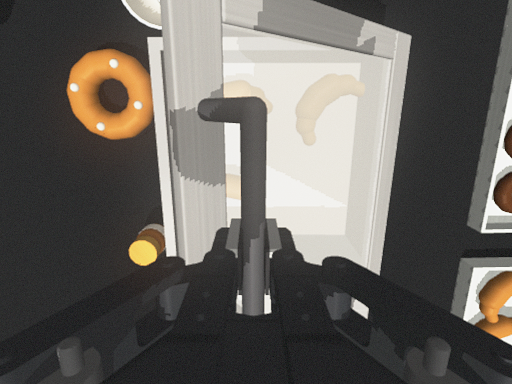

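View pics/scene8.png

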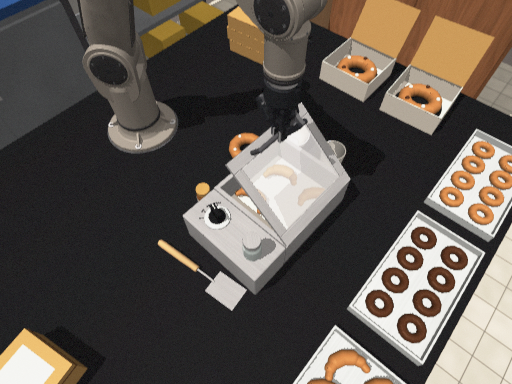

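View pics/top8.png

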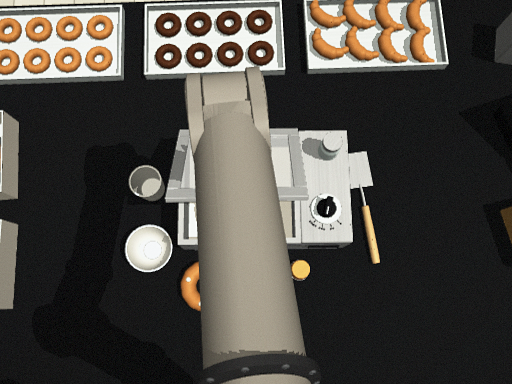

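```bash
python3 -m crank '[[[0,-0.0009,-0.0008],[0,0,0],0.003],[[0,-0.0009,-0.0008],[0,0,0],0.003],[[0,0,0],[0,0,0],0.003],[[0,0,0],[0,0,0],0.003],[[0,0,0],[0,0,0],0.003],[[0,0,0],[0,0,0],0.003]]'
python3 chk.py 9; python3 - <<'E'
from h import *
import cv2
p=cv2.imread("pics/scene9.png");cv2.imwrite("pics/s9c.png",cv2.resize(p[90:270,170:370],None,fx=4,fy=3.3*4/3.3,interpolation=cv2.INTER_CUBIC)[:600])
p=cv2.imread("pics/top9.png");cv2.imwrite("pics/t9c.png",cv2.resize(p[115:265,160:360],None,fx=4,fy=4,interpolation=cv2.INTER_CUBIC))
# predicted lid front corners (lid top, front) for 40deg in top & scene
th=-.0242;t=np.array([.5683,.0648]);
def W(x,y,z):
    return [np.cos(th)*x-np.sin(th)*y+t[0],np.sin(th)*x+np.cos(th)*y+t[1],z]
for a in(34,37,40,43,46):
    r=np.radians(a);
    pts=[]
    for h in(0,.012):
        x=.125-.25*np.cos(r)+h*np.sin(r);z=.115+.25*np.sin(r)+h*np.cos(r)
        for y in(.135,-.135): pts.append(W(x,y,z))
    print(a,"top",[((proj(bot.calibration('top'),q)-[160,115])*4).round(0).tolist() for q in pts],"scene",[((proj(bot.calibration('scene'),q)-[170,90])*4).round(0).tolist() for q in pts])
E
```

```text
t: 12.98
eef_pos: [0.5477, 0.0659, 0.3027]
tool_rot: [-0.001, 0.716, 0.698, -0.0]
contact_force: [-7.8, 1.7, 3.6]
gripper_width: 0.118
12.975 [0.54774386 0.06585364 0.30266277] [-7.76138339  1.65649802  3.55645796] [ 0.25549393  1.84640235 -0.07807067] 0.11803731093632622
lid deg 40.22191430491369 rad 0.24170074128294644
34 top [[28.0, 390.0], [589.0, 382.0], [25.0, 373.0], [591.0, 364.0]] scene [[493.0, 63.0], [199.0, 305.0], [503.0, 56.0], [206.0, 301.0]]
37 top [[25.0, 371.0], [591.0, 362.0], [21.0, 352.0], [593.0, 343.0]] scene [[504.0, 56.0], [207.0, 301.0], [514.0, 50.0], [214.0, 298.0]]
40 top [[21.0, 350.0], [593.0, 341.0], [18.0, 330.0], [594.0, 321.0]] scene [[515.0, 50.0], [215.0, 298.0], [526.0, 45.0], [223.0, 296.0]]
43 top [[18.0, 327.0], [594.0, 319.0], [15.0, 306.0], [596.0, 298.0]] scene [[527.0, 45.0], [224.0, 296.0], [538.0, 41.0], [234.0, 294.0]]
46 top [[15.0, 304.0], [596.0, 295.0], [12.0, 282.0], [597.0, 273.0]] scene [[540.0, 41.0], [235.0, 295.0], [552.0, 37.0], [245.0, 294.0]]
```

View pics/t9c.png

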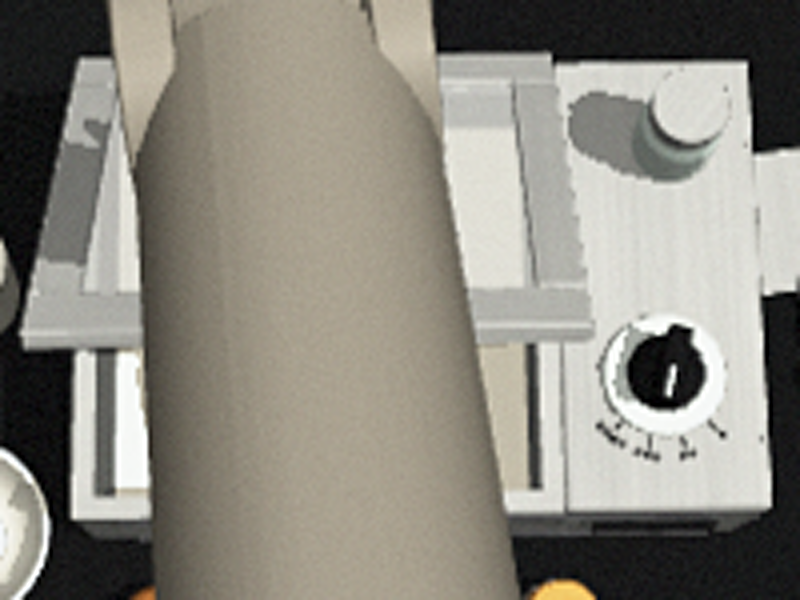

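View pics/s9c.png

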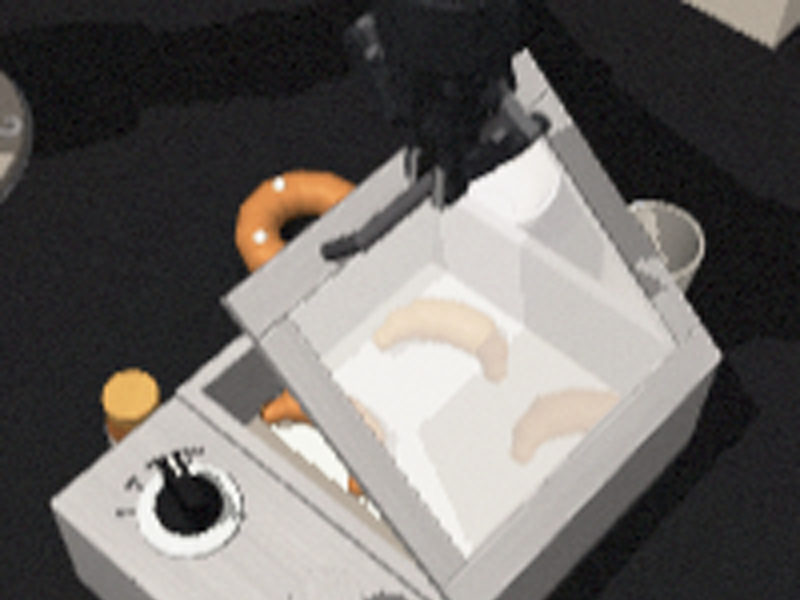

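The top view puts the lid's front right corner at (593,340) and (593,322), which matches the 40° prediction of (593,341) and (594,321). The dial still points at three dots. Handing in.

```bash
python3 -c "
from station import bot
print(bot.hand_in()); o=bot.get_obs(); print(o['t'],o['eef_pos'],o['contact_force'],o['gripper_width'])"
```

```text
the job is handed in; nothing more can be done
None
the job is handed in; nothing more can be done
```

I turned the dial clockwise from the two-dot to the three-dot mark with the lid shut. I then gripped the lid's handle and raised it to about 40°. I handed the job in at about 13 s, still holding the lid.

- **Dial:** after release, the wrist picture showed the white line on the three-dot mark, and the last top picture showed it still there.
- **Lid angle:** the tool position gave 40.2°. The lid corners in the top and scene pictures matched the 40° prediction to within about a pixel.
- **Grip:** the fingers were closed on the bar at about 10 mm opening. That is a little less than its nominal 12 mm, but the bar was visibly held.
- **Bystanders:** none looks shifted in the pictures. I judged this by eye and did not measure it, and the arm hides part of the ring cake in the last top view.
- **Disagreement:** the handle's distance from the hinge came out at 241.7 mm, against 237.8 mm expected. Pushing along the expected arc had built up about 27 N on the wrist, so I eased the tool outward. That left about 9 N at the end.

The hand-in reported no verdict, and the robot could not be read afterwards, so I have no check of the final second.

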